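# Clamp the tall jar in the crank vise

## Robot

A 6-joint arm with a two-finger parallel gripper is mounted at the origin on a cart in front of the work surface, level with it; the furniture and walls round the work are solid. World frame = base frame: x ahead of the robot, y to its left, z up, the work surface at z = 0. Lengths are in m, angles in rad, forces in N, time in s.
With the tool pointing down it reaches from about 0.35 to 0.875 m from the base axis. Payload 15.5 kg.
Tool frame: the origin (TCP) lies on the centre line of the jaws, within the pads' length; the fingertips stand 17 mm ahead of it and the grasp point (between the pads) lies 2 mm behind it (nose_length is the distance from the TCP to the fingertips, in m); z points along the fingers, y is the line along which they close (so a half turn about z gives the same grasp; the last joint's range is limited). The gripper opens to 85 mm and grips with 20 to 120 N. Pads are 22 mm wide; open, the fingers measure 114 mm over their backs; the gripper's body (76 mm by 85 mm) begins 54 mm behind the grasp point. The pads swing forward as they close: fully open they stand 13 mm farther back than shut.
Start: joints at [-1.286, 0.494, 1.345, -0, 1.302, -0.096], TCP at [0.232, -0.58, 0.209] pointing down, gripper open.
Joint ranges: [-2.91, 2.91], [-0.82, 2.16], [0.22, 2.67], [-1.22, 4.37], [0.12, 2.79], [-3.08, 3.08]. Speed limits (rad/s): [1.89, 1.89, 2.57, 3.01, 3.01, 3.01].

## Interface

Orientations are given as a unit quaternion [w, x, y, z].
In Python, from plant import sense, capture, get_calibration, hand_in, spot_in, landmark_of, nose_length gives the robot as it stands. The module is installed in compiled form; this text tells all that it offers.
- The arm moves only by the tool send_rows, never from a script. Its arguments are lists of equal length, an entry for each row: "translation": the shift along the tool's x, y, z in m, a list of three; "rotation": the turn, a rotation vector about the tool's x, y, z in units of 5 degrees (1.0 is 5 degrees), a list of three; "gripper": the finger opening in m, from 0 to 0.0854. In form: {"translation": [[dx, dy, dz], ...], "rotation": [[rx, ry, rz], ...], "gripper": [gripper, ...]}. A call has 1 to 20 rows; each row is the pose to reach, as a shift and turn from the pose commanded when the call began, along the tool's axes at that moment; what a row does not reach only later rows make up. A row lasts 1/10 s, in which the tool goes at most 50 mm and 8.59 degrees, less where a joint would pass 70% of its speed; a pose out of reach is approached as far as the arm can. A call with a gripper value outside its range is refused whole. The fingers move at their own pace and stop on an object; "squeeze" is the grip in N (left out, the last holds). Time passes only in rows, so rows that repeat a pose let the fingers close. It gives the time, the measured TCP pose, the force, the opening and the grip force at its end, in the units of the state.
- sense(): the state, without advancing time (a new reading comes with each control period).
- capture(name): name is "scene" or "top"; returns the picture (400x640x3 uint8, red, green, blue); there is no depth.
- get_calibration(name): a dict with "fx", "fy", "cx", "cy" (pixels), "D" ([k1, k2, p1, p2, k3] as OpenCV has them; the pictures are not rectified), "extrinsics" (4x4, takes a point from world to camera coordinates). Camera axes: x right, y up, looking along -z (the intrinsics and any distortion apply to the point x, -y, -z); pixel columns grow to the right and rows downward; lengths in m; the calibration is good to about 2 mm. A picture is of the moment at which its call begins. get_calibration takes no time and is no camera call.
- hand_in(): hands the job in; it is judged then, once.
Trained networks look in the newest picture that a camera, given by its name, has taken for a name from the list of things; names that differ only in an ending like _2 or _b are one class to them, and where a whole thing is asked for, a point or a joint stands for the part that bears it (a point fixed in the world has none). Each returns a list of dicts, best first, with "confidence" (0 to 1); they miss things now and then, are a little off and sometimes report something else, mostly with a low value. They report only what shows in the picture. A call takes as long as a camera call. They do not tell look-alikes from the thing itself.
- spot_in(camera, query): "location" ([x, y, z] in m, in world coordinates, good to about 4 mm: the middle of the surface that is visible of it).
- landmark_of(camera, query): "location" ([x, y, z] in m, in world coordinates, good to about 4 mm: a listed point, or the origin of a listed thing).
The state is a dict: "time": time; "joint_positions": joint angles; "joint_velocities": joint speeds; "joint_torque": joint torques, N m; "position": TCP position; "orientation": TCP orientation; "contact_force": force on the tool from outside, world axes, zero at the start; "wrist_torque": the same for the moment, N m; "finger_gap": opening from 0.0 (shut) to 1.0 (fully open); "gripper_force": force on a finger pad.
Only numpy, scipy, OpenCV 4.12 (cv2) and the standard library are available. Lean on these libraries where they do the work, as an engineer would, in place of code of your own. Each camera call takes 0.05 s, during which the arm holds its last target. There are 200 camera calls.

## Task

Stand the tall honey jar upright between the two jaws of the worktop vise and let go of it. Then take the crank by its free-turning upright grip and wind it clockwise (seen from above) in one go, without letting go, past the point where the loose back jaw gives way, until the jar is clamped firmly, but do not strain the glass. Let go and leave the jar clamped, and leave the other jar and the wine glass standing where they are.

Things in the scene. Friction and masses are not known exactly. Their poses are not given: they have to be found in the camera images.
- vise: Low bench vise for one-handed cooks, fixed to the worktop: white bed plate 130 (x) x 330 (y) x 17 mm high with bare aluminium fittings. Origin at the centre of its underside on the worktop; x across the jaws, y along the jaws' travel, z up. The crank with its gearbox (80 mm square, 69 mm high) is at the -y end (crank axis at y = -112 mm); the jar's place between the jaws is at the +y side.
- bed_middle (a point): Point on top of the bed plate (17 mm above the worktop), at y = +50 mm of the vise: about the middle of the open space between the jaws, where the jar is to stand. Axes as the vise's.
- front_jaw: Driven front jaw, bare aluminium, 90 mm wide, top 68 mm above the worktop, with a ribbed rubber pad (84 wide x 44 mm high). Origin below the pad's pressing face, on the vise's centre line at worktop height; it looks to the vise's +y. One clockwise turn of the crank moves it 30 mm to +y; it stays where it is left.
- front_face (a point): Centre of the front pad's pressing face, 44 mm above the worktop. Axes as the vise's.
- back_jaw: Back jaw with a like pad, looking to the vise's -y. Origin below its pressing face, at worktop height. The back jaw is loose: pushed with about 3 N it slides back by some unknown distance up to 17 mm, and only then bears on its stop; its rubber pad then yields about 1 mm for 40 N of squeeze.
- back_face (a point): Centre of the back pad's pressing face, 44 mm above the worktop. Axes as the vise's. At the start the jaws stand 102 to 128 mm apart.
- crank_axis (a point): Point on the crank's upright axis of rotation, at the height of the grip's centre (107.5 mm above the worktop); the bare hub itself ends 85 mm above the worktop. The crank arm is a flat steel bar, top 84 mm above the worktop.
- grip_centre (a point): Middle of the grip: black upright cylinder 23 mm in diameter and 45 mm long (85 to 130 mm above the worktop) that spins freely on its own pin, so that the hand need not turn while it goes round. It circles 40 mm from the crank axis.
- grip: The same grip as a body; origin at the centre of its underside. Driving it takes 3 to 4 N along the circle while the jaw runs free; each further newton adds about 8 N of squeeze. A squeeze of 12 N or more at both pads, after letting go, is firm (about 30 N, i.e. 7 to 8 N in all at the grip, is comfortable); beyond 70 N (about 11 N at the grip) the glass is strained. About 2 turns from the start to firm.
- honey_jar: The tall closed glass jar (honey), the tallest jar on the worktop: 64 mm in diameter, 140 mm high, 0.25 to 0.45 kg. Origin at the centre of its underside, z up.
- honey_jar_centre (a point): Centre of the tall jar, 70 mm above its underside, z up.
- pickle_jar_centre (a point): Bystander: the shorter, squatter jar (66 mm diameter, 108 mm high); centre, half-way up, z up. It and the tall jar stand left and right of the vise, either way round.
- wine_glass_centre (a point): Bystander: wine glass (61 mm diameter, 138 mm high); centre, half-way up, z up.
Things that resemble listed ones, but are neither listed nor needed, are in the scene too. What is shaped like the honey_jar but pink or yellow is not meant.

How it is judged:
By the outcome, as a careful person would: the job done as asked, in the order asked, and still so for the second after the job is handed in, with the robot touching nothing.
It also fails if it takes over 72 s, if anything falls off the work surface, if the arm or the gripper's body presses on something with over 40 N, if the wrist force passes 120 N, or if a joint passes its speed limit or range.

## Working session

There is one attempt and no reset: what is moved stays moved. The work goes in short steps, Python scripts to look and compute and a tool call to move; the robot and the scene stay as the last step left them, time stands still between calls to the robot, and variables do not carry over. Pictures are saved under pics/ and viewed, at most 10 in all, crops included, and the job is handed in when it is done.

Besides the shell and the picture viewer there is one more tool, called after "Call:" by a JSON object that holds its "fn" and its "kwargs", one argument or row to a line. send_rows: Moves the arm, as the interface text tells. Its arguments: {"type":"object","properties":{"translation":{"type":"array","items":{"type":"array","items":{"type":"number"}}},"rotation":{"type":"array","items":{"type":"array","items":{"type":"number"}}},"gripper":{"type":"array","items":{"type":"number"}},"squeeze":{"type":"number"}},"required":["translation","rotation","gripper"]}

```bash
mkdir -p pics; python3 - <<'E'
from plant import *
import cv2, numpy as np
for c in ("scene","top"):
    cv2.imwrite(f"pics/{c}0.png",capture(c)[:,:,::-1])
    for q in ["honey_jar","honey_jar_centre","pickle_jar_centre","wine_glass_centre","vise","bed_middle","front_face","back_face","crank_axis","grip_centre"]:
        print(c,q,[(np.round(d["location"],3).tolist(),round(d["confidence"],2)) for d in landmark_of(c,q)][:4])
s=sense();print(s["time"],s["position"],s["orientation"],nose_length)
E
```

```text
scene honey_jar [([0.578, -0.344, -0.0], 0.81), ([0.448, -0.312, 0.0], 0.68)]
scene honey_jar_centre [([0.581, -0.345, 0.071], 0.75), ([0.454, -0.314, 0.073], 0.66)]
scene pickle_jar_centre [([0.521, 0.319, 0.054], 0.86)]
scene wine_glass_centre [([0.724, -0.234, 0.068], 0.75), ([0.567, 0.036, -0.003], 0.47)]
scene vise [([0.566, 0.036, -0.003], 0.92), ([0.634, -0.058, 0.086], 0.44)]
scene bed_middle [([0.553, 0.083, 0.015], 0.83)]
scene front_face [([0.565, 0.03, 0.046], 0.86)]
scene back_face [([0.53, 0.143, 0.046], 0.63)]
scene crank_axis [([0.6, -0.072, 0.106], 0.45)]
scene grip_centre [([0.637, -0.054, 0.109], 0.51), ([0.601, -0.072, 0.106], 0.48)]
top honey_jar [([0.45, -0.316, -0.004], 0.72), ([0.578, -0.341, -0.002], 0.6), ([0.447, -0.433, 0.003], 0.56)]
top honey_jar_centre [([0.454, -0.313, 0.073], 0.86), ([0.585, -0.339, 0.07], 0.71), ([0.448, -0.429, 0.068], 0.64)]
top pickle_jar_centre [([0.523, 0.319, 0.057], 0.81)]
top wine_glass_centre [([0.726, -0.236, 0.069], 0.83)]
top vise [([0.561, 0.036, 0.001], 0.74)]
top bed_middle [([0.548, 0.086, 0.02], 0.86)]
top front_face [([0.57, 0.028, 0.044], 0.64)]
top back_face [([0.532, 0.142, 0.043], 0.57)]
top crank_axis [([0.454, -0.312, 0.07], 0.48), ([0.6, -0.069, 0.112], 0.4)]
top grip_centre [([0.635, -0.052, 0.107], 0.48)]
1.1 [ 0.2316954  -0.5804828   0.20868989] [ 1.48183800e-05  9.82023398e-01  1.88759226e-01 -9.37534574e-06] 0.017
```

```bash
python3 -c "
import cv2,numpy as np
a=cv2.imread('pics/scene0.png');b=cv2.imread('pics/top0.png')
cv2.imwrite('pics/both.png',cv2.resize(np.vstack([a,b]),(480,600)) )"
```

```text
(no output)
```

View pics/scene0.png

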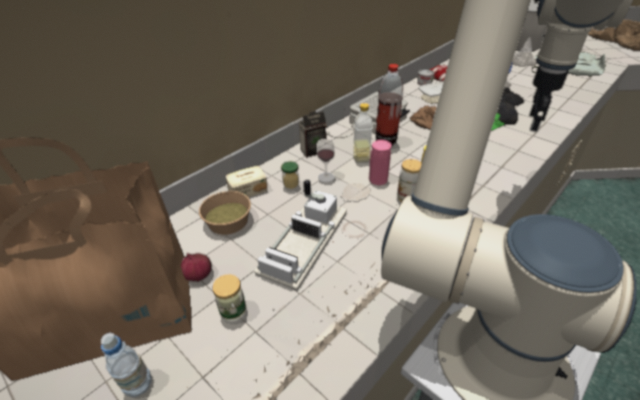

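View pics/top0.png

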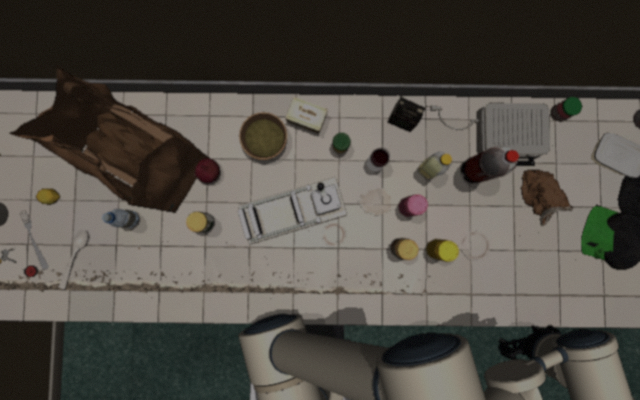

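Three objects in the top picture share the tall jar's shape: pink (413,206), yellow (443,250) and the honey-coloured jar with an orange lid (404,249). Pink and yellow are excluded, so (404,249), at about (0.452,-0.314), fits. I'll confirm it in a crop.

```bash
cat > h.py <<'E'
from plant import *
import numpy as np
from scipy.spatial.transform import Rotation as R
def rot():
    q=np.array(sense()["orientation"]);return R.from_quat(q[[1,2,3,0]])
def shift(p,base=None):
    s=sense();b=np.array(s["position"] if base is None else base)
    return np.round(rot().inv().apply(np.array(p)-b),4)
def st():
    s=sense();y=rot().as_matrix()[:,1]
    print("t",round(s["time"],2),"p",np.round(s["position"],4),"yaw_y",round(np.degrees(np.arctan2(y[1],y[0])),2),"F",np.round(s["contact_force"],1),"gap",round(s["finger_gap"]*85.4,1),"gf",s["gripper_force"],"j",np.round(s["joint_positions"],2))
E
python3 - <<'E'
from h import *
import cv2
a=cv2.imread('pics/scene0.png')[130:220,340:450];b=cv2.imread('pics/top0.png')[180:280,370:480]
cv2.imwrite('pics/crop.png',np.hstack([cv2.resize(a,(390,400),interpolation=3),cv2.resize(b,(400,400),interpolation=3)]))
st();print(shift([.452,-.314,.22]))
E
```

```text
t 1.1 p [ 0.2317 -0.5805  0.2087] yaw_y -68.24 F [-0.6 -0.7  0.3] gap 85.4 gf 0.0 j [-1.29  0.49  1.35 -0.    1.3  -0.1 ]
[ 0.3034 -0.1658 -0.0113]
```

View pics/crop.png

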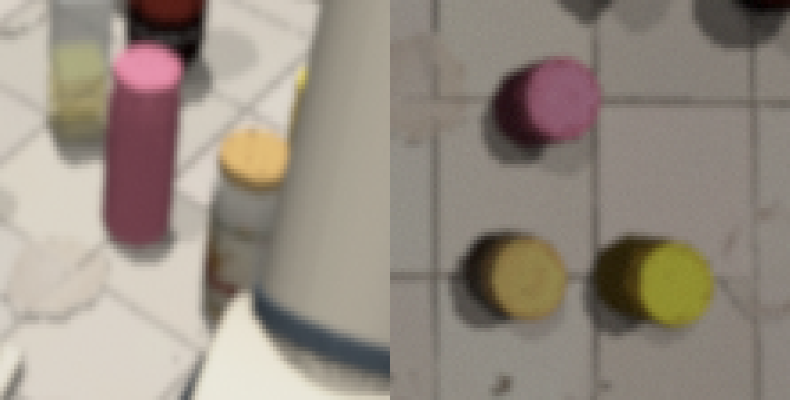

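The crop shows a glass jar with an orange lid and a label on the left, beside the plain pink cylinder. On the right, top (404,249) is tan-lidded and the yellow dummy is to its right. The target is (0.453,-0.314).

Call:
{"fn": "send_rows", "kwargs": {
  "translation": [
    [0.304,-0.166,-0.011],
    [0.304,-0.166,-0.011],
    [0.304,-0.166,-0.011],
    [0.304,-0.166,-0.011],
    [0.304,-0.166,-0.011],
    [0.304,-0.166,-0.011],
    [0.304,-0.166,-0.011],
    [0.304,-0.166,-0.011],
    [0.304,-0.166,-0.011],
    [0.304,-0.166,-0.011],
    [0.304,-0.166,-0.011],
    [0.304,-0.166,-0.011],
    [0.304,-0.166,-0.011],
    [0.304,-0.166,-0.011]
  ],
  "rotation": [
    [0,0,-17.24],
    [0,0,-17.24],
    [0,0,-17.24],
    [0,0,-17.24],
    [0,0,-17.24],
    [0,0,-17.24],
    [0,0,-17.24],
    [0,0,-17.24],
    [0,0,-17.24],
    [0,0,-17.24],
    [0,0,-17.24],
    [0,0,-17.24],
    [0,0,-17.24],
    [0,0,-17.24]
  ],
  "gripper": [0.0854,0.0854,0.0854,0.0854,0.0854,0.0854,0.0854,0.0854,0.0854,0.0854,0.0854,0.0854,0.0854,0.0854],
  "squeeze": 30
}}

```text
time: 2.5
position: [0.4525, -0.3137, 0.2197]
orientation: [0.0, 0.589, 0.808, 0.0]
contact_force: [-0.2, 0.2, 0.6]
finger_gap: 1.0
gripper_force: 0.0
```

```bash
python3 - <<'E'
from h import *
st();print(shift([.4535,-.314,.094]))
E
```

```text
t 2.5 p [ 0.4525 -0.3137  0.2197] yaw_y 17.81 F [-0.2  0.2  0.6] gap 85.4 gf 0.0 j [-0.71  0.38  1.52  0.    1.25 -1.03]
[-0.0006  0.0009  0.1257]
```

Call:
{"fn": "send_rows", "kwargs": {
  "translation": [
    [-0.0006,0.001,0.03],
    [-0.0006,0.001,0.06],
    [-0.0006,0.001,0.09],
    [-0.0006,0.001,0.11],
    [-0.0006,0.001,0.12],
    [-0.0006,0.001,0.126],
    [-0.0006,0.001,0.126],
    [-0.0006,0.001,0.126],
    [-0.0006,0.001,0.126],
    [-0.0006,0.001,0.126],
    [-0.0006,0.001,0.126],
    [-0.0006,0.001,0.126],
    [-0.0006,0.001,0.126],
    [-0.0006,0.001,0.126]
  ],
  "rotation": [
    [0,0,0],
    [0,0,0],
    [0,0,0],
    [0,0,0],
    [0,0,0],
    [0,0,0],
    [0,0,0],
    [0,0,0],
    [0,0,0],
    [0,0,0],
    [0,0,0],
    [0,0,0],
    [0,0,0],
    [0,0,0]
  ],
  "gripper": [0.0854,0.0854,0.0854,0.0854,0.0854,0.0854,0.0854,0.055,0.055,0.055,0.055,0.055,0.055,0.055],
  "squeeze": 35
}}

```text
time: 3.9
position: [0.4542, -0.3145, 0.0949]
orientation: [0.001, 0.588, 0.809, -0.0]
contact_force: [-2.5, 0.4, 7.5]
finger_gap: 0.712
gripper_force: 36.1
```

```bash
python3 - <<'E'
from h import *
st();s=sense()["position"]
print(shift([s[0],s[1],.25]),shift([.548,.094,.25]))
E
```

```text
t 3.9 p [ 0.4542 -0.3145  0.0949] yaw_y 17.96 F [-2.5  0.4  7.5] gap 60.8 gf 36.10273737212992 j [-0.71  0.53  1.65 -0.    0.95 -1.03]
[-0.0003  0.0002 -0.1551] [ 0.3593  0.2154 -0.1556]
```

Call:
{"fn": "send_rows", "kwargs": {
  "translation": [
    [0,0,-0.015],
    [0,0,-0.04],
    [0,0,-0.07],
    [0,0,-0.1],
    [0,0,-0.13],
    [0.01,0.006,-0.15],
    [0.03,0.018,-0.155],
    [0.055,0.033,-0.155],
    [0.085,0.051,-0.155],
    [0.115,0.069,-0.155],
    [0.145,0.087,-0.155],
    [0.175,0.105,-0.155],
    [0.205,0.123,-0.155],
    [0.235,0.141,-0.155],
    [0.265,0.159,-0.155],
    [0.295,0.177,-0.155],
    [0.32,0.192,-0.155],
    [0.34,0.204,-0.155],
    [0.353,0.212,-0.155],
    [0.359,0.2145,-0.155]
  ],
  "rotation": [
    [0,0,0],
    [0,0,0],
    [0,0,0],
    [0,0,0],
    [0,0,0],
    [0,0,0],
    [0,0,0],
    [0,0,0],
    [0,0,0],
    [0,0,0],
    [0,0,0],
    [0,0,0],
    [0,0,0],
    [0,0,0],
    [0,0,0],
    [0,0,0],
    [0,0,0],
    [0,0,0],
    [0,0,0],
    [0,0,0]
  ],
  "gripper": [0.055,0.055,0.055,0.055,0.055,0.055,0.055,0.055,0.055,0.055,0.055,0.055,0.055,0.055,0.055,0.055,0.055,0.055,0.055,0.055]
}}

```text
time: 5.9
position: [0.5471, 0.0948, 0.2489]
orientation: [0.0, 0.588, 0.809, 0.0]
contact_force: [-0.4, -0.4, -4.5]
finger_gap: 0.708
gripper_force: 40.2
```

```bash
python3 - <<'E'
from h import *
import cv2
st();print(rot().as_matrix().round(3))
cv2.imwrite("pics/scene1.png",capture("scene")[:,:,::-1])
for q in ("honey_jar","honey_jar_centre"):
  print([(np.round(d["location"],3).tolist(),round(d["confidence"],2)) for d in landmark_of("scene",q)])
print(shift([.5468,.0934,.1135]))
E
python3 -c "
import cv2;a=cv2.imread('pics/scene1.png')[110:310,200:440];cv2.imwrite('pics/s1c.png',cv2.resize(a,(720,600)))"
```

```text
t 5.9 p [0.5471 0.0948 0.2489] yaw_y 18.02 F [-0.4 -0.4 -4.5] gap 60.5 gf 40.18180933650001 j [ 0.06  0.36  1.46  0.    1.32 -0.25]
[[-0.309  0.951  0.   ]
 [ 0.951  0.309  0.   ]
 [-0.     0.    -1.   ]]
[([0.578, -0.343, 0.0], 0.93), ([0.544, 0.095, 0.155], 0.66), ([0.449, -0.434, 0.0], 0.52)]
[([0.549, 0.094, 0.224], 0.89), ([0.451, -0.432, 0.07], 0.67), ([0.582, -0.347, 0.068], 0.67), ([0.638, -0.054, 0.106], 0.2), ([0.555, 0.078, 0.012], 0.17)]
[1.000e-04 1.000e-04 1.352e-01]
```

View pics/s1c.png

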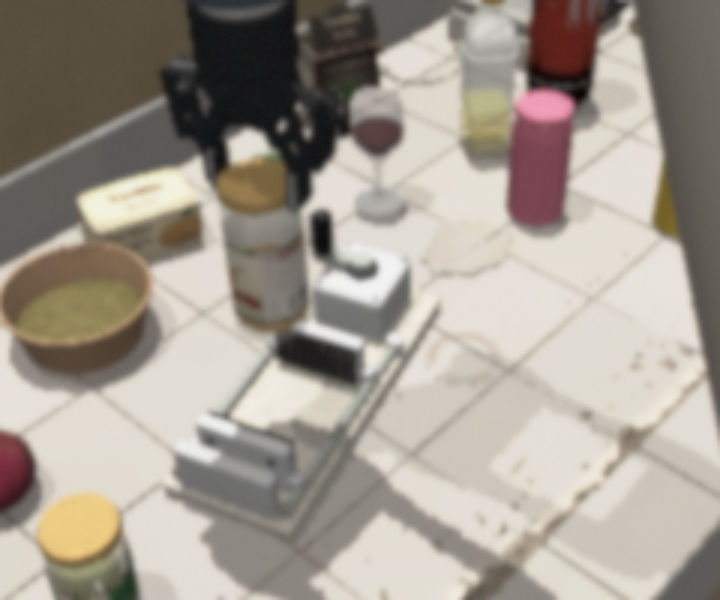

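The jar hangs upright above the open vise, with its base at crop pixel (268,325). Lowering it.

Call:
{"fn": "send_rows", "kwargs": {
  "translation": [
    [0,0,0.015],
    [0,0,0.04],
    [0,0,0.07],
    [0,0,0.1],
    [0,0,0.118],
    [0,0,0.126],
    [0,0,0.13],
    [0,0,0.132],
    [0,0,0.134],
    [0,0,0.135],
    [0,0,0.136],
    [0,0,0.136]
  ],
  "rotation": [
    [0,0,0],
    [0,0,0],
    [0,0,0],
    [0,0,0],
    [0,0,0],
    [0,0,0],
    [0,0,0],
    [0,0,0],
    [0,0,0],
    [0,0,0],
    [0,0,0],
    [0,0,0]
  ],
  "gripper": [0.055,0.055,0.055,0.055,0.055,0.055,0.055,0.055,0.055,0.055,0.055,0.055]
}}

```text
time: 7.25
position: [0.5471, 0.0938, 0.1129]
orientation: [0.0, 0.588, 0.809, 0.0]
contact_force: [-0.3, -0.1, -4.0]
finger_gap: 0.707
gripper_force: 40.1
```

```bash
python3 -c "
from h import *
st()"
```

```text
t 7.25 p [0.5471 0.0938 0.1129] yaw_y 17.96 F [-0.3 -0.1 -4. ] gap 60.4 gf 40.10194631468039 j [ 0.06  0.51  1.63 -0.    1.   -0.25]
```

Still carrying the full weight, so a little lower.

Call:
{"fn": "send_rows", "kwargs": {
  "translation": [
    [0,0,0.001],
    [0,0,0.001],
    [0,0,0.002],
    [0,0,0.002]
  ],
  "rotation": [
    [0,0,0],
    [0,0,0],
    [0,0,0],
    [0,0,0]
  ],
  "gripper": [0.055,0.055,0.055,0.055]
}}

```text
time: 7.65
position: [0.5474, 0.0938, 0.1119]
orientation: [0.001, 0.588, 0.809, 0.0]
contact_force: [-6.3, -2.0, 18.6]
finger_gap: 0.706
gripper_force: 42.2
```

Call:
{"fn": "send_rows", "kwargs": {
  "translation": [
    [0,0,-0.001],
    [0,0,-0.001],
    [0,0,-0.001],
    [0,0,-0.001],
    [0,0,-0.001],
    [0,0,-0.001],
    [0,0,-0.001],
    [0,0,-0.02],
    [0,0,-0.05],
    [0,0,-0.09],
    [0,0,-0.12],
    [0,0,-0.13],
    [0,0,-0.13]
  ],
  "rotation": [
    [0,0,0],
    [0,0,0],
    [0,0,0],
    [0,0,0],
    [0,0,0],
    [0,0,0],
    [0,0,0],
    [0,0,0],
    [0,0,0],
    [0,0,0],
    [0,0,0],
    [0,0,0],
    [0,0,0]
  ],
  "gripper": [0.062,0.068,0.074,0.08,0.0854,0.0854,0.0854,0.0854,0.0854,0.0854,0.0854,0.0854,0.0854]
}}

```text
time: 8.95
position: [0.5477, 0.0939, 0.2419]
orientation: [0.001, 0.588, 0.809, 0.001]
contact_force: [-0.9, -0.9, -0.1]
finger_gap: 1.001
gripper_force: 0.0
```

```bash
python3 - <<'E'
from h import *
import cv2
st()
for c in ("scene","top"):
  cv2.imwrite(f"pics/{c}2.png",capture(c)[:,:,::-1])
  for q in ("honey_jar_centre","front_face","back_face","crank_axis","grip_centre"):
    print(c,q,[(np.round(d["location"],3).tolist(),round(d["confidence"],2)) for d in landmark_of(c,q)])
a=cv2.imread('pics/scene2.png')[170:290,240:360];b=cv2.imread('pics/top2.png')[160:260,220:370]
cv2.imwrite('pics/c2.png',np.hstack([cv2.resize(a,(350,350)),cv2.resize(b,(450,350))]))
E
```

```text
t 8.95 p [0.5477 0.0939 0.2419] yaw_y 17.96 F [-0.9 -0.9 -0.1] gap 85.5 gf 0.0 j [ 0.06  0.36  1.47  0.    1.3  -0.25]
scene honey_jar_centre [([0.582, -0.345, 0.07], 0.77), ([0.448, -0.434, 0.07], 0.46)]
scene front_face [([0.564, 0.029, 0.045], 0.74)]
scene back_face [([0.528, 0.144, 0.045], 0.63)]
scene crank_axis [([0.6, -0.069, 0.106], 0.76)]
scene grip_centre [([0.638, -0.054, 0.11], 0.56)]
top honey_jar_centre [([0.586, -0.336, 0.068], 0.93), ([0.451, -0.432, 0.068], 0.68)]
top front_face [([0.572, 0.029, 0.047], 0.64)]
top back_face []
top crank_axis [([0.598, -0.073, 0.108], 0.55)]
top grip_centre [([0.635, -0.05, 0.106], 0.56)]
```

View pics/c2.png

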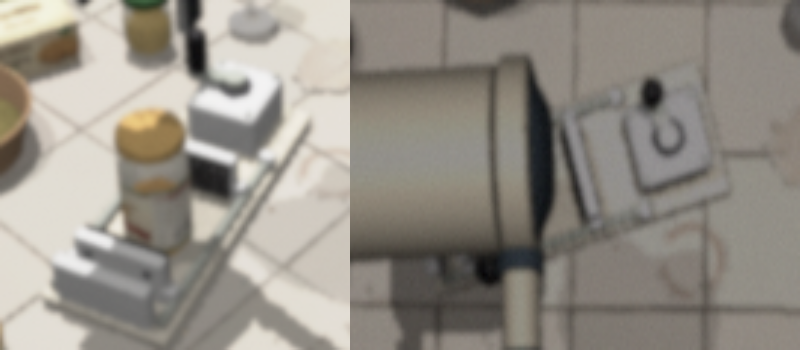

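The jar stands upright between the jaws at crop-left (155,180), clear of both. The grip is at crop-right (651,92), which agrees with (0.6365,-0.0525). Moving to the grip.

Call:
{"fn": "send_rows", "kwargs": {
  "translation": [
    [-0.03,0.007,0.0],
    [-0.07,0.016,0.0],
    [-0.11,0.026,0.01],
    [-0.145,0.034,0.02],
    [-0.1666,0.0392,0.03],
    [-0.1666,0.0392,0.04],
    [-0.1666,0.0392,0.07],
    [-0.1666,0.0392,0.1],
    [-0.1666,0.0392,0.12],
    [-0.1666,0.0392,0.13],
    [-0.1666,0.0392,0.13]
  ],
  "rotation": [
    [0,0,0],
    [0,0,0],
    [0,0,0],
    [0,0,0],
    [0,0,0],
    [0,0,0],
    [0,0,0],
    [0,0,0],
    [0,0,0],
    [0,0,0],
    [0,0,0]
  ],
  "gripper": [0.0854,0.0854,0.0854,0.0854,0.0854,0.08,0.075,0.07,0.06,0.05,0.05]
}}

```text
time: 10.65
position: [0.6347, -0.0518, 0.1096]
orientation: [-0.001, 0.588, 0.809, -0.0]
contact_force: [-0.7, 0.4, -0.2]
finger_gap: 0.587
gripper_force: 0.0
```

```bash
python3 - <<'E'
from h import *
st()
for c in ("scene","top"):
  capture(c)
  for q in ("crank_axis","grip_centre"):
    print(c,q,[(np.round(d["location"],3).tolist(),round(d["confidence"],2)) for d in landmark_of(c,q)])
E
```

```text
t 10.65 p [ 0.6347 -0.0518  0.1096] yaw_y 17.99 F [-0.7  0.4 -0.2] gap 50.1 gf 0.0 j [-0.18  0.61  1.42  0.    1.11 -0.49]
scene crank_axis [([0.601, -0.07, 0.108], 0.58)]
scene grip_centre [([0.636, -0.059, 0.108], 0.4)]
top crank_axis []
top grip_centre []
```

Call:
{"fn": "send_rows", "kwargs": {
  "translation": [
    [0,0,0],
    [0,0,0],
    [0,0,0],
    [0,0,0],
    [0,0,0],
    [0,0,0],
    [0,0,0],
    [0,0,0]
  ],
  "rotation": [
    [0,0,0],
    [0,0,0],
    [0,0,0],
    [0,0,0],
    [0,0,0],
    [0,0,0],
    [0,0,0],
    [0,0,0]
  ],
  "gripper": [0.04,0.03,0.015,0.015,0.015,0.015,0.015,0.015],
  "squeeze": 50
}}

```text
time: 11.75
position: [0.6356, -0.0526, 0.1107]
orientation: [0.0, 0.588, 0.809, -0.0]
contact_force: [0.6, -0.1, -0.1]
finger_gap: 0.177
gripper_force: 0.0
```

```bash
python3 -c "
from h import *
st()"
```

```text
t 11.75 p [ 0.6356 -0.0526  0.1107] yaw_y 17.96 F [ 0.6 -0.1 -0.1] gap 15.1 gf 0.0 j [-0.18  0.61  1.42 -0.    1.11 -0.49]
```

The fingers reached 15 mm with no force, so they missed the grip. Looking.

```bash
python3 - <<'E'
from h import *
import cv2
for c,(x,y) in (("scene",(319,190)),("top",(320,190))):
  a=capture(c)[:,:,::-1]; cv2.imwrite(f"pics/{c}3.png",a)
  for q in ("grip_centre","grip"):
    print(c,[(np.round(d["location"],3).tolist(),round(d["confidence"],2)) for d in landmark_of(c,q)])
a=cv2.imread('pics/scene3.png')[155:235,270:370];b=cv2.imread('pics/top3.png')[150:230,270:370]
cv2.imwrite('pics/c3.png',np.hstack([cv2.resize(a,(400,320)),cv2.resize(b,(400,320))]))
E
```

```text
scene [([0.638, -0.054, 0.107], 0.39)]
scene [([0.636, -0.054, 0.084], 0.68), ([0.598, -0.073, 0.108], 0.18)]
top []
top []
```

View pics/c3.png

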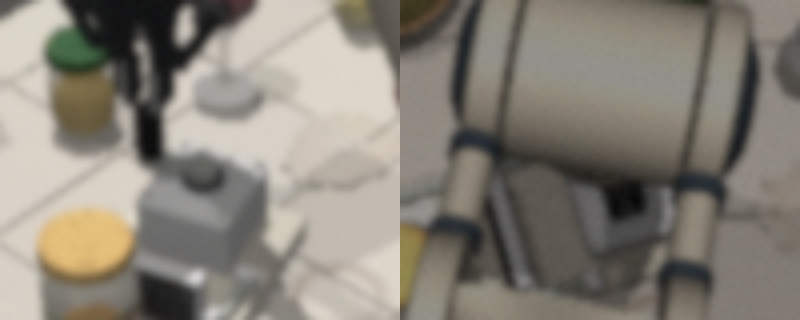

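```bash
python3 - <<'E'
from h import *
import cv2
c=get_calibration("scene");E=np.array(c["extrinsics"])
K=np.array([[c["fx"],0,c["cx"]],[0,c["fy"],c["cy"]],[0,0,1]])
P=np.array([[.636,-.0535,.085],[.636,-.0535,.13],[.6356,-.0526,.0937],[.6356,-.0526,.1107],[.6,-.0707,.085]])
q=P@E[:3,:3].T+E[:3,3];q*=[1,-1,-1]
u=cv2.projectPoints(q,np.zeros(3),np.zeros(3),K,np.array(c["D"]))[0].reshape(-1,2)
print(u.round(1)); print(((u-[270,155])*4).round())
im=cv2.imread('pics/scene3.png')[165:215,285:335]
b=cv2.imread('pics/scene2.png')[165:215,285:335]
o=np.hstack([cv2.resize(x,(400,400),interpolation=cv2.INTER_CUBIC) for x in (b,im)])
cv2.imwrite('pics/c4.png',np.clip(o.astype(float)*1.8+10,0,255).astype(np.uint8)); print(((u-[285,165])*8).round())
E
```

```text
[[307.1 193.8]
 [306.5 181.7]
 [306.8 191.7]
 [306.6 187.2]
 [319.9 196.2]]
[[148. 155.]
 [146. 107.]
 [147. 147.]
 [146. 129.]
 [200. 165.]]
[[177. 230.]
 [172. 134.]
 [175. 214.]
 [173. 177.]
 [280. 249.]]
```

View pics/c4.png

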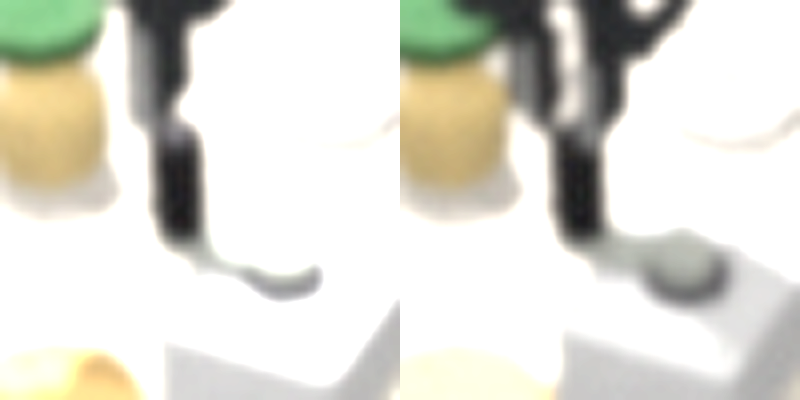

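```bash
cat >> h.py <<'E'
import cv2
def proj(P,cam="scene"):
    c=get_calibration(cam);E=np.array(c["extrinsics"])
    K=np.array([[c["fx"],0,c["cx"]],[0,c["fy"],c["cy"]],[0,0,1]])
    q=(np.atleast_2d(P)@E[:3,:3].T+E[:3,3])*[1,-1,-1]
    return cv2.projectPoints(q,np.zeros(3),np.zeros(3),K,np.array(c["D"]))[0].reshape(-1,2)
E
python3 - <<'E'
from h import *
E=np.array(get_calibration("scene")["extrinsics"]);print("cam",(-E[:3,:3].T@E[:3,3]).round(3))
y=np.array([.951,.309,0]);x=np.array([-.309,.951,0])
t=np.array([.5471,.0948,.2489])
for dz in (-.017,0,.03):
  P=[t+s*y*.037+[0,0,dz] for s in (-1,1)]
  print(dz,((proj(P)-[200,110])*3).round())
print("jar top/bot",((proj([t*[1,1,0]+[0,0,.294],t*[1,1,0]+[0,0,.154]])-[200,110])*3).round())
t=np.array([.6356,-.0526,.1107])
for dz in (-.017,0,.03,.06):
  print(dz,((proj([t+s*y*.013+[0,0,dz] for s in (-1,1)])-[285,165])*8).round().tolist())
E
```

```text
cam [-0.017  0.57   0.815]
-0.017 [[304. 254.]
 [223. 231.]]
0 [[303. 237.]
 [221. 214.]]
0.03 [[301. 206.]
 [217. 184.]]
jar top/bot [[257. 179.]
 [270. 315.]]
-0.017 [[207.0, 223.0], [143.0, 205.0]]
0 [[205.0, 186.0], [141.0, 168.0]]
0.03 [[202.0, 120.0], [137.0, 103.0]]
0.06 [[199.0, 52.0], [133.0, 35.0]]
```

The projection puts the real fingertips about 30 mm behind the reported TCP in both pictures, where 17 mm ahead is specified. The jar was held by its lid, and the fingers closed above the grip. I'll open and go lower in checked steps.

Call:
{"fn": "send_rows", "kwargs": {
  "translation": [
    [0,0,0],
    [0,0,0],
    [0,0,0],
    [0,0,0],
    [0,0,0.005],
    [0,0,0.01],
    [0,0,0.015],
    [0,0,0.02],
    [0,0,0.025],
    [0,0,0.028],
    [0,0,0.028]
  ],
  "rotation": [
    [0,0,0],
    [0,0,0],
    [0,0,0],
    [0,0,0],
    [0,0,0],
    [0,0,0],
    [0,0,0],
    [0,0,0],
    [0,0,0],
    [0,0,0],
    [0,0,0]
  ],
  "gripper": [0.03,0.05,0.05,0.05,0.05,0.05,0.05,0.05,0.05,0.05,0.05]
}}

```text
time: 13.15
position: [0.6354, -0.0525, 0.0821]
orientation: [-0.0, 0.588, 0.809, -0.0]
contact_force: [-0.1, -0.2, 0.5]
finger_gap: 0.583
gripper_force: 0.0
```

```bash
python3 -c "
from h import *
st()"
```

```text
t 13.15 p [ 0.6354 -0.0525  0.0821] yaw_y 17.96 F [-0.1 -0.2  0.5] gap 49.8 gf 0.0 j [-0.18  0.65  1.44  0.    1.05 -0.49]
```

Call:
{"fn": "send_rows", "kwargs": {
  "translation": [
    [0,0,0.004],
    [0,0,0.008],
    [0,0,0.012],
    [0,0,0.012],
    [0,0,0.012],
    [0,0,0.012],
    [0,0,0.012],
    [0,0,0.012],
    [0,0,0.012],
    [0,0,0.012]
  ],
  "rotation": [
    [0,0,0],
    [0,0,0],
    [0,0,0],
    [0,0,0],
    [0,0,0],
    [0,0,0],
    [0,0,0],
    [0,0,0],
    [0,0,0],
    [0,0,0]
  ],
  "gripper": [0.05,0.05,0.05,0.04,0.03,0.015,0.015,0.015,0.015,0.015],
  "squeeze": 50
}}

```text
time: 14.15
position: [0.6352, -0.0527, 0.0709]
orientation: [-0.0, 0.588, 0.809, -0.0]
contact_force: [-5.2, -1.3, 4.8]
finger_gap: 0.255
gripper_force: 48.8
```

```bash
python3 - <<'E'
from h import *
import cv2
st()
a=capture("scene")[165:215,285:335,::-1]
cv2.imwrite('pics/c5.png',np.clip(cv2.resize(a,(400,400),interpolation=2)*1.5,0,255))
E
```

```text
t 14.15 p [ 0.6352 -0.0527  0.0709] yaw_y 17.96 F [-5.2 -1.3  4.8] gap 21.7 gf 48.83091330528259 j [-0.18  0.66  1.45 -0.    1.03 -0.49][ WARN:0@1.209] global loadsave.cpp:1063 imwrite_ Unsupported depth image for selected encoder is fallbacked to CV_8U.
```

View pics/c5.png

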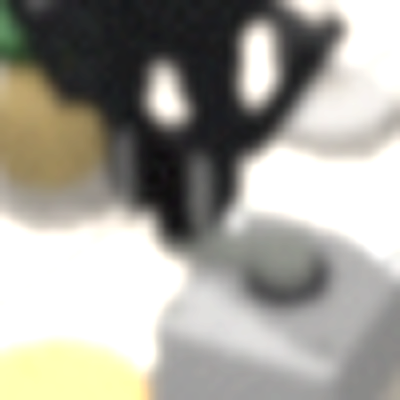

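The fingers now flank the grip at crop (190,200), with opening 21.7 mm and pad force 49 N. I'll generate the arc rows next.

```bash
cat > arc.py <<'E'
import sys,json,os,numpy as np
# arc.py a_from a_to step cx cy  : angles (deg) in the tool (y,x) plane; centre rel. to start base; last commanded kept in cmd.json
a0,a1,st,cx,cy=map(float,sys.argv[1:6])
cur=np.array(json.load(open("cmd.json"))) if os.path.exists("cmd.json") else np.zeros(2)
n=int(round(abs(a1-a0)/st));A=np.radians(np.linspace(a0,a1,n+1)[1:])
P=np.c_[cx+.04*np.sin(A),cy+.04*np.cos(A)]
print(json.dumps([[round(float(p[0]-cur[0]),4),round(float(p[1]-cur[1]),4),0] for p in P]))
json.dump((cur+np.round(P[-1]-cur,4)).tolist(),open("cmd.json","w"))
E
cat > fs.py <<'E'
from h import *
s=sense();F=rot().inv().apply(s["contact_force"]);d=rot().inv().apply(np.array(s["position"])-[.6352,-.0527,.0709])
print("t",round(s["time"],2),"tool d mm",(d*1000).round(2),"F tool",F.round(1),"gap",round(s["finger_gap"]*85.4,1),"gf",round(s["gripper_force"],1))
E
python3 -c "
import numpy as np;a=np.radians(7);print(-.04*np.sin(a),-.04*np.cos(a))"
python3 fs.py; python3 arc.py 7 -23 6 -0.0049 -0.0397
```

```text
-0.004874773736205899 -0.03970184606565288
t 14.2 tool d mm [0.02 0.03 0.02] F tool [ 0.1 -5.8 -6.4] gap 22.0 gf 48.8
[[-0.0042, 0.0003, 0], [-0.0084, 0.0001, 0], [-0.0125, -0.0004, 0], [-0.0166, -0.0014, 0], [-0.0205, -0.0029, 0]]
```

Call:
{"fn": "send_rows", "kwargs": {
  "translation": [
    [-0.0042,0.0,0],
    [-0.0084,0.0,0],
    [-0.0125,-0.0005,0],
    [-0.0166,-0.0014,0],
    [-0.0205,-0.0029,0],
    [-0.0205,-0.0029,0]
  ],
  "rotation": [
    [0,0,0],
    [0,0,0],
    [0,0,0],
    [0,0,0],
    [0,0,0],
    [0,0,0]
  ],
  "gripper": [0.015,0.015,0.015,0.015,0.015,0.015]
}}

```text
time: 14.8
position: [0.6393, -0.0733, 0.0709]
orientation: [0.0, 0.588, 0.809, 0.0]
contact_force: [-2.9, 1.5, 4.5]
finger_gap: 0.254
gripper_force: 48.9
```

```bash
python3 fs.py
```

```text
t 14.8 tool d mm [-20.89  -2.42  -0.  ] F tool [ 2.3 -2.3 -4.5] gap 21.7 gf 48.9
```

```bash
python3 arc.py -23 -95 9 -0.0049 -0.0397
```

```text
[[-0.0056, -0.0029, 0], [-0.0106, -0.0066, 0], [-0.015, -0.0111, 0], [-0.0187, -0.0162, 0], [-0.0215, -0.0218, 0], [-0.0234, -0.0278, 0], [-0.0243, -0.034, 0], [-0.0242, -0.0403, 0]]
```

Call:
{"fn": "send_rows", "kwargs": {
  "translation": [
    [-0.0056,-0.0029,0],
    [-0.0106,-0.0066,0],
    [-0.015,-0.0111,0],
    [-0.0187,-0.0162,0],
    [-0.0215,-0.0218,0],
    [-0.0234,-0.0278,0],
    [-0.0243,-0.034,0],
    [-0.0242,-0.0403,0],
    [-0.0242,-0.0403,0]
  ],
  "rotation": [
    [0,0,0],
    [0,0,0],
    [0,0,0],
    [0,0,0],
    [0,0,0],
    [0,0,0],
    [0,0,0],
    [0,0,0],
    [0,0,0]
  ],
  "gripper": [0.015,0.015,0.015,0.015,0.015,0.015,0.015,0.015,0.015]
}}

```text
time: 15.7
position: [0.6079, -0.1095, 0.071]
orientation: [0.001, 0.588, 0.809, -0.0]
contact_force: [1.6, -5.7, 4.4]
finger_gap: 0.257
gripper_force: 49.1
```

```bash
python3 fs.py; python3 arc.py -95 -185 9 -0.0049 -0.0397
```

```text
t 15.7 tool d mm [-45.68 -43.44  -0.06] F tool [-5.9 -0.2 -4.4] gap 22.0 gf 49.1
[[0.001, -0.0062, 0], [0.003, -0.0121, 0], [0.0059, -0.0177, 0], [0.0096, -0.0227, 0], [0.0141, -0.0271, 0], [0.0192, -0.0308, 0], [0.0248, -0.0336, 0], [0.0308, -0.0355, 0], [0.037, -0.0364, 0], [0.0433, -0.0363, 0]]
```

Call:
{"fn": "send_rows", "kwargs": {
  "translation": [
    [0.0001,-0.0062,0],
    [0.0021,-0.0121,0],
    [0.005,-0.0177,0],
    [0.0087,-0.0227,0],
    [0.0132,-0.0271,0],
    [0.0183,-0.0308,0],
    [0.0239,-0.0336,0],
    [0.0299,-0.0355,0],
    [0.0361,-0.0364,0],
    [0.0424,-0.0363,0],
    [0.0424,-0.0363,0]
  ],
  "rotation": [
    [0,0,0],
    [0,0,0],
    [0,0,0],
    [0,0,0],
    [0,0,0],
    [0,0,0],
    [0,0,0],
    [0,0,0],
    [0,0,0],
    [0,0,0],
    [0,0,0]
  ],
  "gripper": [0.015,0.015,0.015,0.015,0.015,0.015,0.015,0.015,0.015,0.015,0.015]
}}

```text
time: 16.8
position: [0.5602, -0.0792, 0.0709]
orientation: [0.0, 0.588, 0.809, -0.0]
contact_force: [0.5, -1.1, 8.6]
finger_gap: 0.255
gripper_force: 49.2
```

```bash
python3 fs.py; cat cmd.json; python3 - <<'E'
import json
c=json.load(open("cmd.json"));c[0]-=.0009;json.dump(c,open("cmd.json","w"))
E
python3 arc.py -185 -335 10 -0.0058 -0.0397
```

```text
t 16.8 tool d mm [-2.010e+00 -7.954e+01 -2.000e-02] F tool [-1.2  0.1 -8.6] gap 21.8 gf 49.2
[-0.0014000000000000054, -0.0795][[0.0069, 0.0012, 0], [0.0134, 0.0035, 0], [0.0194, 0.007, 0], [0.0248, 0.0115, 0], [0.0293, 0.0169, 0], [0.0328, 0.0229, 0], [0.0351, 0.0294, 0], [0.0363, 0.0363, 0], [0.0363, 0.0433, 0], [0.0351, 0.0502, 0], [0.0328, 0.0567, 0], [0.0293, 0.0627, 0], [0.0248, 0.0681, 0], [0.0194, 0.0726, 0], [0.0134, 0.0761, 0]]
```

Call:
{"fn": "send_rows", "kwargs": {
  "translation": [
    [0.0069,0.0012,0],
    [0.0134,0.0035,0],
    [0.0194,0.007,0],
    [0.0248,0.0115,0],
    [0.0293,0.0169,0],
    [0.0328,0.0229,0],
    [0.0351,0.0294,0],
    [0.0363,0.0363,0],
    [0.0363,0.0433,0],
    [0.0351,0.0502,0],
    [0.0328,0.0567,0],
    [0.0293,0.0627,0],
    [0.0248,0.0681,0],
    [0.0194,0.0726,0],
    [0.0134,0.0761,0],
    [0.0134,0.0761,0]
  ],
  "rotation": [
    [0,0,0],
    [0,0,0],
    [0,0,0],
    [0,0,0],
    [0,0,0],
    [0,0,0],
    [0,0,0],
    [0,0,0],
    [0,0,0],
    [0,0,0],
    [0,0,0],
    [0,0,0],
    [0,0,0],
    [0,0,0],
    [0,0,0],
    [0,0,0]
  ],
  "gripper": [0.015,0.015,0.015,0.015,0.015,0.015,0.015,0.015,0.015,0.015,0.015,0.015,0.015,0.015,0.015,0.015]
}}

```text
time: 18.4
position: [0.6287, -0.0435, 0.0708]
orientation: [-0.0, 0.588, 0.809, -0.0]
contact_force: [0.2, 2.1, 9.8]
finger_gap: 0.254
gripper_force: 49.6
```

```bash
python3 fs.py; cat cmd.json; python3 arc.py -335 -515 10 -0.0058 -0.0397
```

```text
t 18.4 tool d mm [10.76 -3.32  0.08] F tool [ 1.9  0.8 -9.8] gap 21.7 gf 49.6
[0.011099999999999995, -0.0034000000000000002][[-0.0065, 0.0023, 0], [-0.0134, 0.0035, 0], [-0.0204, 0.0035, 0], [-0.0273, 0.0023, 0], [-0.0338, -0.0, 0], [-0.0398, -0.0035, 0], [-0.0452, -0.008, 0], [-0.0497, -0.0134, 0], [-0.0532, -0.0194, 0], [-0.0555, -0.0259, 0], [-0.0567, -0.0328, 0], [-0.0567, -0.0398, 0], [-0.0555, -0.0467, 0], [-0.0532, -0.0532, 0], [-0.0497, -0.0592, 0], [-0.0452, -0.0646, 0], [-0.0398, -0.0691, 0], [-0.0338, -0.0726, 0]]
```

Call:
{"fn": "send_rows", "kwargs": {
  "translation": [
    [-0.0065,0.0023,0],
    [-0.0134,0.0035,0],
    [-0.0204,0.0035,0],
    [-0.0273,0.0023,0],
    [-0.0338,0.0,0],
    [-0.0398,-0.0035,0],
    [-0.0452,-0.008,0],
    [-0.0497,-0.0134,0],
    [-0.0532,-0.0194,0],
    [-0.0555,-0.0259,0],
    [-0.0567,-0.0328,0],
    [-0.0567,-0.0398,0],
    [-0.0555,-0.0467,0],
    [-0.0532,-0.0532,0],
    [-0.0497,-0.0592,0],
    [-0.0452,-0.0646,0],
    [-0.0398,-0.0691,0],
    [-0.0338,-0.0726,0],
    [-0.0338,-0.0726,0]
  ],
  "rotation": [
    [0,0,0],
    [0,0,0],
    [0,0,0],
    [0,0,0],
    [0,0,0],
    [0,0,0],
    [0,0,0],
    [0,0,0],
    [0,0,0],
    [0,0,0],
    [0,0,0],
    [0,0,0],
    [0,0,0],
    [0,0,0],
    [0,0,0],
    [0,0,0],
    [0,0,0],
    [0,0,0],
    [0,0,0]
  ],
  "gripper": [0.015,0.015,0.015,0.015,0.015,0.015,0.015,0.015,0.015,0.015,0.015,0.015,0.015,0.015,0.015,0.015,0.015,0.015,0.015]
}}

```text
time: 20.3
position: [0.5696, -0.0975, 0.0709]
orientation: [0.0, 0.588, 0.809, -0.0]
contact_force: [0.6, -1.2, 6.9]
finger_gap: 0.257
gripper_force: 49.3
```

```bash
cat >> fs.py <<'E'
for c in ("scene","top"):
  capture(c)
  for q in ("honey_jar_centre","front_face","back_face"):
    print(c,q,[(np.round(x["location"],3).tolist(),round(x["confidence"],2)) for x in landmark_of(c,q) if x["location"][1]>-.2])
E
python3 fs.py; cat cmd.json; python3 arc.py -515 -605 9 -0.0058 -0.0397
```

```text
t 20.3 tool d mm [-2.237e+01 -7.618e+01 -4.000e-02] F tool [-1.3  0.1 -6.9] gap 21.9 gf 49.3
scene honey_jar_centre [([0.54, 0.098, 0.084], 0.89)]
scene front_face [([0.552, 0.07, 0.045], 0.61)]
scene back_face [([0.52, 0.317, 0.051], 0.59), ([0.53, 0.146, 0.045], 0.51), ([0.599, -0.074, 0.105], 0.26)]
top honey_jar_centre [([0.543, 0.101, 0.088], 0.68)]
top front_face [([0.558, 0.07, 0.046], 0.56)]
top back_face [([0.548, 0.082, 0.019], 0.62), ([0.536, 0.145, 0.043], 0.48)]
[-0.0227, -0.076][[0.0059, -0.0022, 0], [0.012, -0.0034, 0], [0.0183, -0.0037, 0], [0.0245, -0.003, 0], [0.0306, -0.0013, 0], [0.0363, 0.0013, 0], [0.0415, 0.0048, 0], [0.0462, 0.009, 0], [0.0501, 0.0139, 0], [0.0532, 0.0194, 0]]
```

Call:
{"fn": "send_rows", "kwargs": {
  "translation": [
    [0.0059,-0.0022,0],
    [0.012,-0.0034,0],
    [0.0183,-0.0037,0],
    [0.0245,-0.003,0],
    [0.0306,-0.0013,0],
    [0.0363,0.0013,0],
    [0.0415,0.0048,0],
    [0.0462,0.009,0],
    [0.0501,0.0139,0],
    [0.0532,0.0194,0],
    [0.0532,0.0194,0]
  ],
  "rotation": [
    [0,0,0],
    [0,0,0],
    [0,0,0],
    [0,0,0],
    [0,0,0],
    [0,0,0],
    [0,0,0],
    [0,0,0],
    [0,0,0],
    [0,0,0],
    [0,0,0]
  ],
  "gripper": [0.015,0.015,0.015,0.015,0.015,0.015,0.015,0.015,0.015,0.015,0.015]
}}

```text
time: 21.8
position: [0.5721, -0.0411, 0.0708]
orientation: [0.0, 0.588, 0.809, -0.0]
contact_force: [0.9, -1.9, 10.2]
finger_gap: 0.254
gripper_force: 49.6
```

```bash
python3 fs.py; cat cmd.json; python3 arc.py -605 -635 6 -0.0058 -0.0397
```

```text
t 21.8 tool d mm [ 30.51 -56.46   0.09] F tool [ -2.1   0.2 -10.2] gap 21.7 gf 49.6
scene honey_jar_centre [([0.537, 0.105, 0.087], 0.77)]
scene front_face [([0.549, 0.075, 0.047], 0.5)]
scene back_face [([0.529, 0.144, 0.046], 0.51), ([0.574, -0.045, 0.082], 0.43), ([0.6, -0.073, 0.105], 0.41)]
top honey_jar_centre [([0.54, 0.109, 0.089], 0.75)]
top front_face [([0.556, 0.076, 0.046], 0.63), ([0.554, 0.074, 0.001], 0.39)]
top back_face [([0.534, 0.143, 0.044], 0.47)]
[0.030499999999999996, -0.0566][[0.0015, 0.0039, 0], [0.0027, 0.0079, 0], [0.0034, 0.012, 0], [0.0037, 0.0162, 0], [0.0035, 0.0204, 0]]
```

Call:
{"fn": "send_rows", "kwargs": {
  "translation": [
    [0.0015,0.0039,0],
    [0.0027,0.0079,0],
    [0.0034,0.012,0],
    [0.0037,0.0162,0],
    [0.0035,0.0204,0]
  ],
  "rotation": [
    [0,0,0],
    [0,0,0],
    [0,0,0],
    [0,0,0],
    [0,0,0]
  ],
  "gripper": [0.015,0.015,0.015,0.015,0.015]
}}

```text
time: 22.7
position: [0.5895, -0.0317, 0.0708]
orientation: [-0.001, 0.588, 0.809, -0.001]
contact_force: [-4.1, -1.8, 12.1]
finger_gap: 0.255
gripper_force: 49.9
```

```bash
cat > ft.py <<'E'
import sys
from h import *
a=np.radians(float(sys.argv[1]));s=sense();F=rot().inv().apply(s["contact_force"]);d=rot().inv().apply(np.array(s["position"])-[.6352,-.0527,.0709])
t=np.array([-np.cos(a),np.sin(a)]);r=np.array([np.sin(a),np.cos(a)])
v=d[:2]-[-.0058,-.0397]
print("t",round(s["time"],2),"drive",-(F[:2]@t).round(2),"radial",(F[:2]@r).round(2),"meas ang",(np.degrees(np.arctan2(v[0],v[1]))-360*2).round(1),"R",np.linalg.norm(v).round(4),"Fz",F[2].round(1))
E
python3 ft.py -635;  python3 arc.py -635 -665 5 -0.0058 -0.0397
```

```text
t 22.7 drive 4.39 radial -0.88 meas ang -633.9 R 0.0399 Fz -12.1
[[-0.0004, 0.0034, 0], [-0.0012, 0.0069, 0], [-0.0022, 0.0102, 0], [-0.0035, 0.0134, 0], [-0.0052, 0.0165, 0], [-0.007, 0.0194, 0]]
```

Drive force 4.4 N while moving, still running free. Continuing.

Call:
{"fn": "send_rows", "kwargs": {
  "translation": [
    [-0.0004,0.0034,0],
    [-0.0012,0.0069,0],
    [-0.0022,0.0102,0],
    [-0.0035,0.0134,0],
    [-0.0052,0.0165,0],
    [-0.007,0.0194,0]
  ],
  "rotation": [
    [0,0,0],
    [0,0,0],
    [0,0,0],
    [0,0,0],
    [0,0,0],
    [0,0,0]
  ],
  "gripper": [0.015,0.015,0.015,0.015,0.015,0.015]
}}

```text
time: 23.3
position: [0.61, -0.032, 0.0708]
orientation: [-0.001, 0.588, 0.809, -0.0]
contact_force: [-3.8, 2.1, 12.1]
finger_gap: 0.258
gripper_force: 49.9
```

```bash
python3 ft.py -665;  python3 arc.py -665 -685 5 -0.0058 -0.0397
```

```text
t 23.3 drive 4.25 radial 0.86 meas ang -663.7 R 0.0399 Fz -12.1
[[-0.0022, 0.0028, 0], [-0.0045, 0.0054, 0], [-0.0071, 0.0077, 0], [-0.0099, 0.0099, 0]]
```

Call:
{"fn": "send_rows", "kwargs": {
  "translation": [
    [-0.0022,0.0028,0],
    [-0.0045,0.0054,0],
    [-0.0071,0.0077,0],
    [-0.0099,0.0099,0]
  ],
  "rotation": [
    [0,0,0],
    [0,0,0],
    [0,0,0],
    [0,0,0]
  ],
  "gripper": [0.015,0.015,0.015,0.015]
}}

```text
time: 23.7
position: [0.6223, -0.0379, 0.0708]
orientation: [-0.001, 0.588, 0.809, -0.0]
contact_force: [-5.5, 7.0, 13.4]
finger_gap: 0.256
gripper_force: 50.1
```

```bash
python3 ft.py -685;  python3 arc.py -685 -705 5 -0.0058 -0.0397
```

```text
t 23.7 drive 8.65 radial 2.29 meas ang -683.2 R 0.0399 Fz -13.4
[[-0.0029, 0.0018, 0], [-0.006, 0.0035, 0], [-0.0092, 0.0048, 0], [-0.0125, 0.0058, 0]]
```

```bash
python3 fs.py; python3 ft.py -685
```

```text
t 23.7 tool d mm [18.09 -7.74  0.19] F tool [  8.4  -3.1 -13.4] gap 21.9 gf 50.1
scene honey_jar_centre [([0.542, 0.111, 0.085], 0.72), ([0.565, 0.037, 0.002], 0.57)]
scene front_face [([0.548, 0.084, 0.045], 0.59)]
scene back_face [([0.547, 0.086, 0.047], 0.53)]
top honey_jar_centre [([0.54, 0.112, 0.087], 0.61)]
top front_face []
top back_face [([0.525, 0.318, 0.055], 0.55), ([0.533, 0.143, 0.043], 0.53)]
t 24.1 drive 6.27 radial 2.11 meas ang -683.5 R 0.0399 Fz -12.3
```

```bash
python3 - <<'E'
import json
c=json.load(open("cmd.json"));c[0]+=.0125;c[1]-=.0058;json.dump(c,open("cmd.json","w"))
E
python3 arc.py -685 -688 1.5 -0.0058 -0.0397
```

```text
[[-0.0008, 0.0006, 0], [-0.0017, 0.0011, 0]]
```

Call:
{"fn": "send_rows", "kwargs": {
  "translation": [
    [-0.0008,0.0006,0],
    [-0.0017,0.0011,0]
  ],
  "rotation": [
    [0,0,0],
    [0,0,0]
  ],
  "gripper": [0.015,0.015]
}}

```text
time: 24.3
position: [0.6237, -0.0389, 0.0708]
orientation: [-0.001, 0.588, 0.809, -0.0]
contact_force: [-4.6, 8.3, 14.0]
finger_gap: 0.252
gripper_force: 50.1
```

```bash
python3 ft.py -688; python3 arc.py -688 -691 1.5 -0.0058 -0.0397
```

```text
t 24.3 drive 8.96 radial 3.4 meas ang -685.8 R 0.0399 Fz -13.9
[[-0.0009, 0.0006, 0], [-0.0018, 0.0011, 0]]
```

```bash
python3 - <<'E'
from h import *
a=capture("scene")[:,:,::-1];b=capture("top")[:,:,::-1]
o=np.hstack([cv2.resize(a[180:290,245:355],(400,400),interpolation=2),cv2.resize(b[165:255,230:320],(400,400),interpolation=2)])
cv2.imwrite('pics/c6.png',cv2.convertScaleAbs(o,alpha=1.3))
E
python3 ft.py -688
```

```text
t 24.4 drive 9.23 radial 2.57 meas ang -685.9 R 0.0399 Fz -13.7
```

View pics/c6.png

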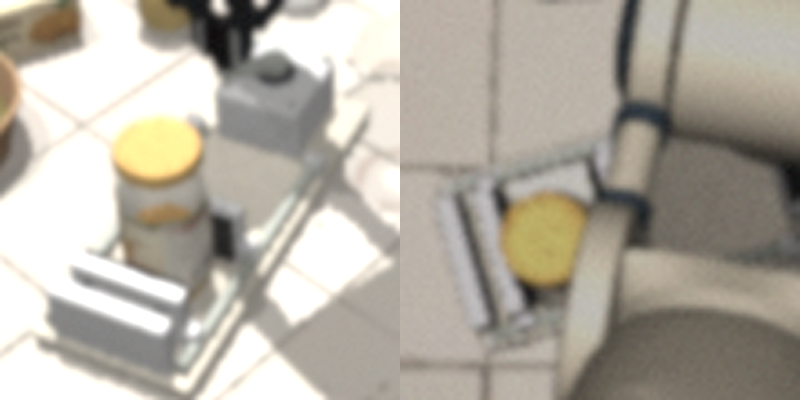

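```bash
python3 - <<'E'
from h import *
u=np.array([-.309,.951,0]);x=np.array([.951,.309,0]);o=np.array([.5635,.036,.068])
ys=np.arange(.095,.171,.002)
new=capture("top")[:,:,::-1]; old=cv2.imread("pics/top0.png")
for n,im in (("old",old),("new",new)):
  g=cv2.cvtColor(np.ascontiguousarray(im),cv2.COLOR_BGR2GRAY).astype(np.float32)
  acc=0
  for xx in (.030,.034,.038):
    p=proj([o+u*y+x*xx for y in ys],"top").astype(np.float32)
    acc=acc+cv2.remap(g,p[:,0].reshape(1,-1),p[:,1].reshape(1,-1),cv2.INTER_LINEAR)[0]
  print(n,(acc/3).astype(int).tolist())
E
python3 ft.py -688
```

```text
old [140, 136, 127, 113, 90, 65, 45, 36, 47, 73, 100, 123, 136, 141, 141, 137, 133, 131, 131, 130, 122, 108, 88, 71, 70, 88, 111, 129, 139, 142, 140, 136, 132, 131, 132, 135, 137, 138, 138]
new [134, 134, 133, 131, 128, 124, 114, 96, 74, 53, 45, 57, 83, 110, 130, 140, 142, 140, 134, 125, 115, 102, 84, 71, 72, 89, 113, 130, 139, 142, 141, 137, 133, 131, 133, 135, 137, 139, 140]
t 24.45 drive 9.0 radial 2.9 meas ang -685.9 R 0.0399 Fz -13.8
```

The dark back pad slid about 5 mm back in the top picture, and the drive holds steady at 9 N, i.e. about 40 N of squeeze. So the jaw is on its stop and the jar is upright and clamped. Letting go.

Call:
{"fn": "send_rows", "kwargs": {
  "translation": [
    [0,0,0],
    [0,0,0],
    [0,0,0],
    [0,0,0],
    [0,0,0],
    [0,0,-0.01],
    [0,0,-0.03],
    [0,0,-0.07],
    [0,0,-0.11],
    [0,0,-0.15],
    [-0.03,0,-0.18],
    [-0.07,0,-0.18],
    [-0.11,0,-0.18],
    [-0.15,0,-0.18],
    [-0.18,0,-0.18],
    [-0.18,0,-0.18],
    [-0.18,0,-0.18]
  ],
  "rotation": [
    [0,0,0],
    [0,0,0],
    [0,0,0],
    [0,0,0],
    [0,0,0],
    [0,0,0],
    [0,0,0],
    [0,0,0],
    [0,0,0],
    [0,0,0],
    [0,0,0],
    [0,0,0],
    [0,0,0],
    [0,0,0],
    [0,0,0],
    [0,0,0],
    [0,0,0]
  ],
  "gripper": [0.03,0.04,0.05,0.05,0.05,0.05,0.05,0.05,0.05,0.05,0.05,0.05,0.05,0.05,0.05,0.05,0.05]
}}

```text
time: 26.15
position: [0.6807, -0.2114, 0.251]
orientation: [-0.0, 0.588, 0.809, 0.0]
contact_force: [0.3, 0.1, 0.6]
finger_gap: 0.588
gripper_force: 0.0
```

```bash
python3 fs.py; python3 - <<'E'
from h import *
a=capture("scene")[:,:,::-1];b=capture("top")[:,:,::-1]
print([(np.round(x["location"],3).tolist(),round(x["confidence"],2)) for q in ("pickle_jar_centre","wine_glass_centre","grip_centre") for x in landmark_of("scene",q)])
o=np.hstack([cv2.resize(a[110:330,190:410],(400,400),interpolation=2),cv2.resize(b[130:280,190:440],(400,400),interpolation=2)])
cv2.imwrite('pics/c7.png',cv2.convertScaleAbs(o,alpha=1.2))
E
```

```text
t 26.15 tool d mm [-164.98   -5.5  -180.1 ] F tool [-0.   0.4 -0.6] gap 50.2 gf 0.0
scene honey_jar_centre [([0.537, 0.109, 0.086], 0.86)]
scene front_face [([0.549, 0.084, 0.044], 0.57)]
scene back_face [([0.528, 0.149, 0.048], 0.5)]
top honey_jar_centre [([0.62, -0.039, 0.088], 0.73), ([0.54, 0.114, 0.088], 0.58)]
top front_face [([0.553, 0.083, 0.045], 0.51)]
top back_face [([0.531, 0.15, 0.045], 0.57), ([0.531, 0.14, 0.004], 0.28)]
[([0.52, 0.316, 0.054], 0.8), ([0.726, -0.233, 0.067], 0.66), ([0.622, -0.041, 0.107], 0.53)]
```

View pics/c7.png

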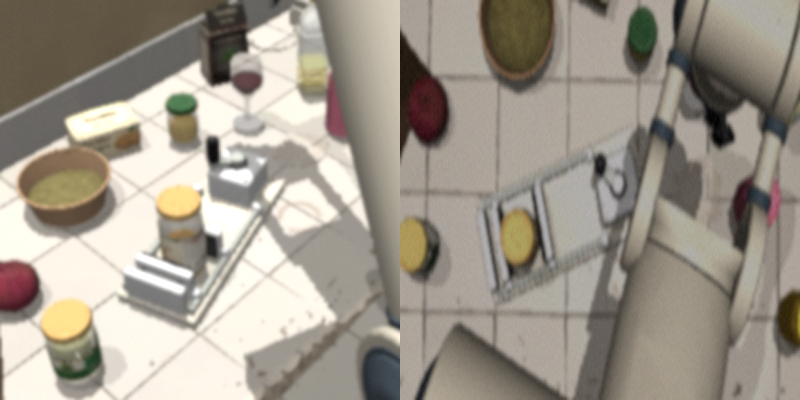

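The jar stands upright between the jaws at crop-left (180,235). The pickle jar at crop-left (72,340) and the wine glass at (247,90) are where they were, and the robot is clear. Handing in.

```bash
python3 -c "
from plant import *
print(hand_in())"
```

```text
the job is handed in; nothing more can be done
None
```

I handed the job in at about 26 s: the honey jar stands upright, clamped at an estimated 40 N (inferred from 9 N at the grip, not measured at the pads) with the back jaw slid back against its stop. The crank was wound in one go and released, and the other jar and the wine glass are where they were.

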